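Seat the bowl on the kitchen scale, tare, add the garlic

TASK

Weigh the garlic bulb: set the small white bowl, empty, fully home and level in the round recess of the scale's steel tray (the loose tray lies a little off its place, so feel for the recess), let go of it, then hold the orange tare key down for a good half second, and only then stand the garlic in the bowl. It is a light 2 kg scale: never bear on its tray or key with 20 N or more, and do not press the tare key again once the garlic is in. Leave everything else on the drainboard where it stands.

Things in the scene. Friction and masses are not known exactly. Their poses are not given: they have to be found in the camera images.
- scale: White plastic kitchen scale, fixed by its grippy feet; housing 190 (its x) x 134 (y) x 30 mm high. Origin: centre of its underside, at drainboard height; x points from its front panel (black display, orange tare key) towards the tray, z up. On it lies a loose square steel tray, 114 x 114 x 10 mm, top 44 mm above the origin. Overload limit 20 N.
- tray_home (a point): Nominal centre of the tray's top. Fixed to the housing: 26 mm along its +x, 44 mm up. The tray lies loose on a soft pad: its real centre is anywhere up to 8 mm off in the scale's x and in its y, unmeasured, sides parallel. In its centre: a round recess 47.5 mm across, 6 mm deep (floor at 38 mm). The tray shifts only if pushed sideways with over about 6 N and sinks 0.2 mm per N, stop at 4 mm.
- tare_top (a point): Centre of the top of the orange tare key: round, 20 mm across, 8 mm proud of the front panel, 38 mm above the drainboard; 73 mm along the scale's -x and 38 mm along its -y from its origin. Press straight down. The nearest thing as high is the tray, over 20 mm from its edge.
- tare (a joint): Travel of the tare key in m: 0 up, grows downwards, stop at 0.005; springs back. It begins to move at about 2 N, makes contact from 0.002 (about 4.5 N) and is fully down at about 8 N.
- bowl: Small white ceramic bowl, loose, about 160 g: 64 mm across outside, upright walls from 24 mm up to the rim at 44 mm, wall 4 mm; inner floor 13 mm above the origin. It stands on a round foot 44 mm across, 8 mm tall, its edge bevelled 1.5 mm, above which it widens. Origin: centre of the foot's underside; z up. Can be taken across the outside of the rim.
- garlic: Whole garlic bulb, loose, about 45 g, standing on its flat root: body 46 mm across at 15 mm height, narrowing to a round dry neck 12 mm across from 39 to 59 mm height, by which it can be taken from above. Origin: centre of its underside; z up through the neck.
- jar: Closed amber glass jar with steel lid, 72 mm across, 115 mm high, loose bystander; origin centre of its underside.
- timer: Green plastic kitchen timer with a red push button on top, 62 x 62 x 32 mm, loose bystander; origin centre of its underside.
- tumbler: Glass tumbler, 74 mm across, 95 mm high, loose bystander; origin centre of its underside.
- pepper_mill: Dark wooden pepper mill, 56 mm across, 168 mm high, loose bystander; origin centre of its underside.
- sponge: Yellow and green washing-up sponge, 100 x 65 x 30 mm, loose bystander; origin centre of its underside.
- tomato: Red tomato, 68 mm across, 50 mm high, loose bystander; origin centre of its underside.
Things that resemble listed ones, but are neither listed nor needed, are in the scene too. What is shaped like the garlic but blue is not meant. Several things look just like the scale: the one meant starts farthest to the robot's right.

How it is judged:
By the outcome, as a careful person would: the job done as asked, in the order asked, and still so for the second after the job is handed in, with the robot touching nothing.
It also fails if it takes over 72 s, if anything falls off the work surface, if the arm or the gripper's body presses on something with over 40 N, if the wrist force passes 120 N, or if a joint passes its speed limit or range.

ROBOT

A 6-joint arm with a two-finger parallel gripper is mounted at the origin on the work surface. World frame = base frame: x ahead of the robot, y to its left, z up, the work surface at z = 0. Lengths are in m, angles in rad, forces in N, time in s.
With the tool pointing down it reaches from about 0.275 to 0.75 m from the base axis. Payload 10.2 kg.
Tool frame: the origin (TCP) lies on the front face of the gripper's body, between the roots of the fingers; the fingertips stand 64 mm ahead of it and the grasp point (between the pads) lies 45 mm ahead of it; z points along the fingers, y is the line along which they close (so a half turn about z gives the same grasp; the last joint's range is limited). The gripper opens to 88 mm and grips with 3 to 60 N. Pads are 18 mm wide; open, the fingers measure 123 mm over their backs; the gripper's body (75 mm by 187 mm) begins 45 mm behind the grasp point.
Start: joints at [0.895, 0.313, 1.498, -0, 1.331, -0.223], TCP at [0.23, 0.472, 0.303] pointing down, gripper open.
Joint ranges: [-2.94, 2.94], [-0.97, 2.17], [0.19, 2.56], [-1.23, 4.37], [0.02, 3.11], [-2.88, 2.88]. Speed limits (rad/s): [2.39, 2.39, 3.01, 3.14, 3.14, 3.14].

INTERFACE

Orientations are given as a rotation vector (axis times angle).
In Python, from cell import ctrl gives the robot as it stands. The module is installed in compiled form; this text tells all that it offers.
- The arm moves only by the tool apply_moves, never from a script. Its arguments are lists of equal length, an entry for each row: "xyz": the shift along the tool's x, y, z in mm, a list of three; "rot": the turn, a rotation vector about the tool's x, y, z in degrees, a list of three; "hand": the opening, from -1 (shut) to 1 (fully open). A call has 1 to 20 rows; each row is the pose to reach, as a shift and turn from the pose commanded when the call began, along the tool's axes at that moment; what a row does not reach only later rows make up. A row lasts 1/10 s, in which the tool goes at most 50 mm and 8.59 degrees, less where a joint would pass 70% of its speed; a pose out of reach is approached as far as the arm can. A call with a gripper value outside its range is refused whole. The fingers move at their own pace and stop on an object; "newtons" is the grip in N (left out, the last holds). Time passes only in rows, so rows that repeat a pose let the fingers close. It gives the time, the measured TCP pose, the force, the opening and the grip force at its end, in the units of the state.
- ctrl.state(): the state, without advancing time (a new reading comes with each control period).
- ctrl.get_image(name): name is "scene" or "side" or "wrist"; returns a dict with "frame" (480x640x3 uint8, red, green, blue), "vfov" (degrees; the focal length in pixels is half the picture's height over the tangent of half this angle, whatever the lens; pixels are square), "cx", "cy" (the principal point, pixels), "pose" (4x4, takes a point from camera to world coordinates). Camera axes: x right, y up, looking along -z (the intrinsics and any distortion apply to the point x, -y, -z); pixel columns grow to the right and rows downward; lengths in m; the calibration is good to about 2 mm. A picture is of the moment at which its call begins. There is no depth.
- ctrl.finish_job(): hands the job in; it is judged then, once.
The state is a dict: "time_s": time; "qpos": joint angles; "joint_velocities": joint speeds; "joint_efforts": joint torques, N m; "eef_pos": TCP position; "ee_rot": TCP orientation; "force": force on the tool from outside, world axes, zero at the start; "wrist_torque": the same for the moment, N m; "grip_width": opening from 0.0 (shut) to 1.0 (fully open); "finger_force": force on a finger pad.
Only numpy, scipy, OpenCV 4.12 (cv2) and the standard library are available. Lean on these libraries where they do the work, as an engineer would, in place of code of your own. Each camera call takes 0.05 s, during which the arm holds its last target. There are 200 camera calls.

## Working session

There is one attempt and no reset: what is moved stays moved. The work goes in short steps, Python scripts to look and compute and a tool call to move; the robot and the scene stay as the last step left them, time stands still between calls to the robot, and variables do not carry over. Pictures are saved under pics/ and viewed, at most 10 in all, crops included, and the job is handed in when it is done.

Besides the shell and the picture viewer there is one more tool, called after "Call:" in YAML: its name, and indented under it one key for each argument. apply_moves: Moves the arm, as the interface text tells. Its arguments: {"type":"object","properties":{"xyz":{"type":"array"},"rot":{"type":"array"},"hand":{"type":"array"},"newtons":{"type":"number"}},"required":["xyz","rot","hand"]}

```bash
mkdir -p pics
cat > h.py <<'E'
from cell import ctrl
import numpy as np, cv2, pickle
def snap(n,tag):
    im=ctrl.get_image(n); pickle.dump(im,open(f'pics/{tag}.pkl','wb'))
    cv2.imwrite(f'pics/{tag}.png',cv2.cvtColor(im['frame'],cv2.COLOR_RGB2BGR)); return im
def load(tag): return pickle.load(open(f'pics/{tag}.pkl','rb'))
def f(im): return 240/np.tan(np.radians(im['vfov'])/2)
def ray(im,u,v):
    F=f(im); d=np.array([(u-im['cx'])/F,-(v-im['cy'])/F,-1.]); P=np.array(im['pose']); return P[:3,3],P[:3,:3]@d
def at(im,u,v,z):
    o,d=ray(im,u,v); return o+d*(z-o[2])/d[2]
def proj(im,p):
    P=np.array(im['pose']); c=P[:3,:3].T@(np.array(p)-P[:3,3]); F=f(im)
    return im['cx']+F*c[0]/-c[2], im['cy']-F*c[1]/-c[2]
E
python3 - <<'E'
from h import *
for n in ['scene','side','wrist']:
    im=snap(n,n+'0'); print(n,im['vfov'],im['cx'],im['cy'],np.round(im['pose'],3).tolist(),[k for k in im])
print(ctrl.state())
a,b=[cv2.imread(f'pics/{n}0.png') for n in('scene','side')]
E
```

```text
scene 57.70702408723264 311.55798286651407 244.74560007534663 [[-0.818, -0.313, 0.483, 1.028], [0.575, -0.43, 0.695, 0.713], [-0.01, 0.846, 0.532, 0.617], [0.0, 0.0, 0.0, 1.0]] ['frame', 'vfov', 'cx', 'cy', 'pose']
side 51.24884857370585 318.4689453553198 241.00926112867867 [[0.776, 0.472, -0.419, 0.025], [-0.631, 0.568, -0.529, -0.659], [-0.012, 0.675, 0.738, 0.966], [0.0, 0.0, 0.0, 1.0]] ['frame', 'vfov', 'cx', 'cy', 'pose']
wrist 58.70653723123337 317.2351134924329 233.91169650411135 [[0.437, -0.859, -0.267, 0.161], [0.899, 0.417, 0.133, 0.507], [-0.002, -0.298, 0.954, 0.384], [0.0, 0.0, 0.0, 1.0]] ['frame', 'vfov', 'cx', 'cy', 'pose']
{'time_s': 0.15, 'qpos': array([ 8.94629472e-01,  3.13298630e-01,  1.49821964e+00, -1.07037819e-05,
        1.33100903e+00, -2.23413378e-01]), 'joint_velocities': array([ 0.00131239, -0.00074998, -0.00314226,  0.00075029,  0.00197423,
        0.00080015]), 'joint_efforts': array([ 1.35616705e-03, -4.02304566e+01, -2.52317280e+01,  6.94082491e-02,
        3.43759626e-02, -8.88290674e-05]), 'eef_pos': array([0.22960187, 0.47200162, 0.30232036]), 'ee_rot': array([-7.05031707e-01, -3.06105189e+00,  1.32904896e-03]), 'force': array([ 0.52506407,  0.83271487, -0.61861249]), 'wrist_torque': array([ 0.03714535, -0.0137741 , -0.00798893]), 'finger_force': 0.0, 'grip_width': 1.0006113153897005}
```

View pics/scene0.png

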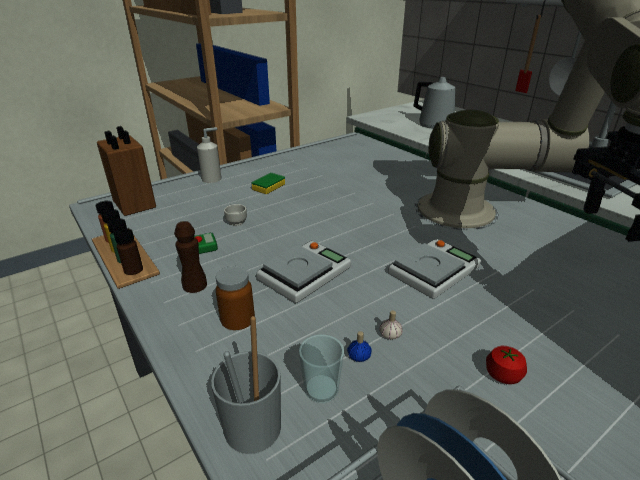

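View pics/side0.png

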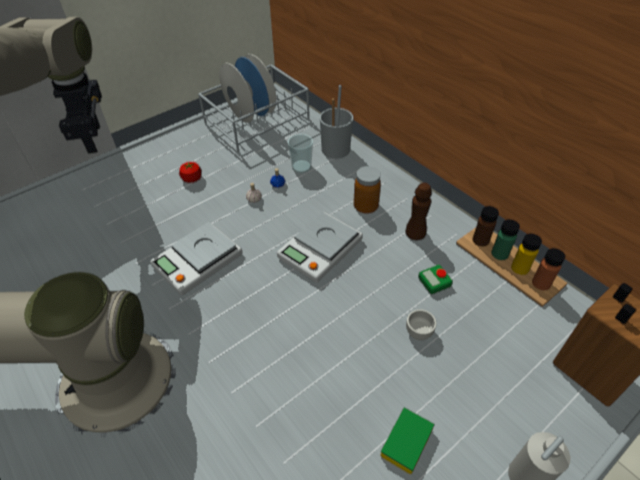

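Side view: target scale (rightmost) at about (320,245), with its key at (313,266) and display at (295,255). Bowl rim is at (421,322), garlic neck at (253,187), beside the blue decoy at (278,172). Scene view: key (314,245), recess (299,265), bowl (235,213), garlic neck (392,317).

Run:
```python
from h import *
s,c=load('side0'),load('scene0')
for n,a,b,z in [('key',(313,266),(314,245),.038),('recess',(325,234),(299,263),.044),('bowl rim',(421,321),(235,210),.044),('garlic neck',(253,187),(392,315),.057),('blue',(278,172),(359,336),.057),('jar',(368,175),(233,275),.115),('mill',(425,188),(185,228),.165),('timer',(436,278),(207,240),.032),('tumbler',(301,142),(321,346),.095)]:
    print(n,np.round(at(s,*a,z),3),np.round(at(c,*b,z),3))
i=cv2.imread('pics/side0.png');j=cv2.imread('pics/scene0.png')
A=cv2.resize(i[190:350,260:460],(800,600)[:1]+(640,),interpolation=2)[:600]
cv2.imwrite('pics/crop1.png',A)
```

```text
key [ 0.49  -0.049  0.038] [ 0.499 -0.038  0.038]
recess [0.576 0.01  0.044] [0.578 0.013 0.044]
bowl rim [ 0.571 -0.323  0.044] [ 0.578 -0.314  0.044]
garlic neck [0.53  0.262 0.057] [0.541 0.28  0.057]
blue [0.62  0.27  0.057] [0.63  0.286 0.057]
jar [0.755 0.049 0.115] [0.761 0.058 0.115]
mill [ 0.784 -0.115  0.165] [ 0.794 -0.086  0.165]
timer [ 0.694 -0.259  0.032] [ 0.703 -0.228  0.032]
tumbler [0.725 0.297 0.095] [0.722 0.296 0.095]
```

View pics/crop1.png

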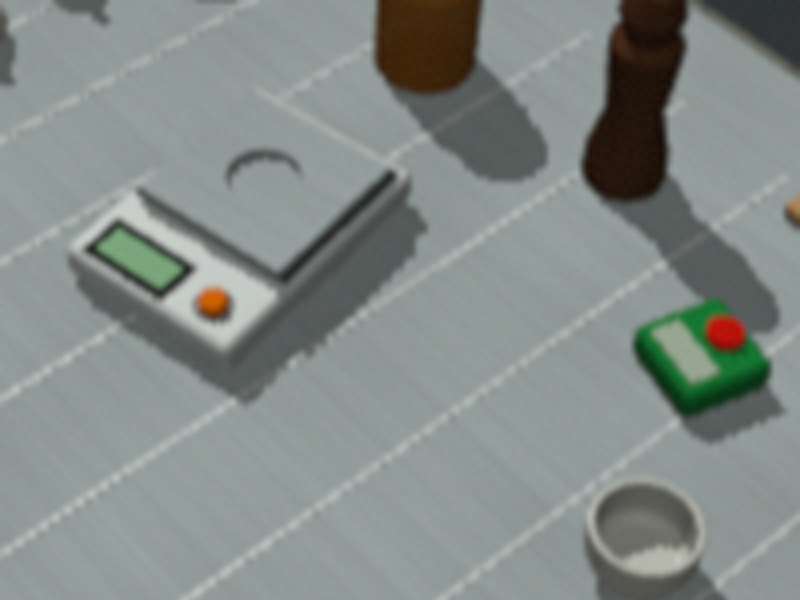

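The crop confirms the key at the near-right corner of the panel and an empty bowl. The two cameras disagree by 10–30 mm, so I'll go above the scale and take a close look.

Call:
apply_moves:
  xyz:
    - [-490, -298, 0]
    - [-490, -298, 0]
    - [-490, -298, 0]
    - [-490, -298, 0]
    - [-490, -298, 0]
    - [-490, -298, 0]
    - [-490, -298, 0]
    - [-490, -298, 0]
    - [-490, -298, 0]
    - [-490, -298, 0]
    - [-490, -298, 0]
    - [-490, -298, 0]
    - [-490, -298, 0]
    - [-490, -298, 0]
    - [-490, -298, 0]
    - [-490, -298, 0]
    - [-490, -298, 0]
  rot:
    - [0, 0, 0]
    - [0, 0, 0]
    - [0, 0, 0]
    - [0, 0, 0]
    - [0, 0, 0]
    - [0, 0, 0]
    - [0, 0, 0]
    - [0, 0, 0]
    - [0, 0, 0]
    - [0, 0, 0]
    - [0, 0, 0]
    - [0, 0, 0]
    - [0, 0, 0]
    - [0, 0, 0]
    - [0, 0, 0]
    - [0, 0, 0]
    - [0, 0, 0]
  hand: [1, 1, 1, 1, 1, 1, 1, 1, 1, 1, 1, 1, 1, 1, 1, 1, 1]

```text
time_s: 1.85
eef_pos: [0.5397, -0.0094, 0.303]
ee_rot: [0.703, 3.062, -0.0]
force: [0.3, 0.1, 0.3]
grip_width: 1.001
finger_force: 0.0
```

Run:
```python
from h import *
im=snap('wrist','w1'); print(np.round(im['pose'],3).tolist()); s=ctrl.state(); print(s['eef_pos'],s['ee_rot'],s['force'],s['time_s'])
```

```text
[[0.436, -0.859, -0.268, 0.471], [0.9, 0.416, 0.131, 0.026], [-0.001, -0.299, 0.954, 0.385], [0.0, 0.0, 0.0, 1.0]]
[ 0.53972918 -0.00959118  0.30291155] [7.03657153e-01 3.06152555e+00 2.93110434e-06] [-0.15766146  0.35152667  0.4606625 ] 1.9
```

View pics/w1.png

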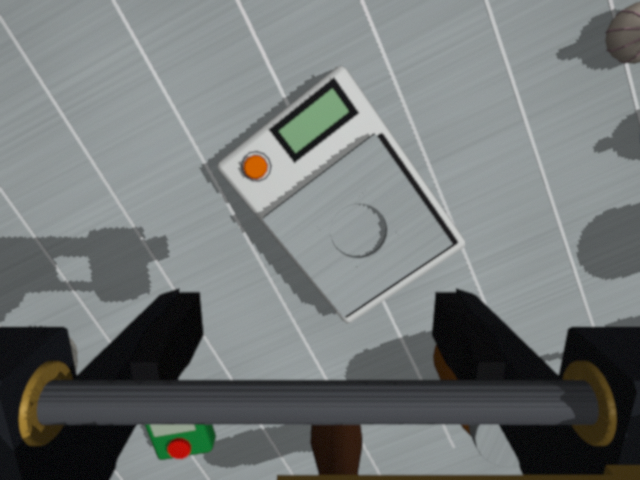

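Wrist view: key at (256,166), recess centre about (359,230), display centre (314,121). Housing corners at (342,68), (218,163), (347,320) and (462,241). Garlic at the upper right edge, about (630,35).

Run:
```python
from h import *
im=load('w1'); g=cv2.cvtColor(im['frame'],cv2.COLOR_RGB2HSV)
m=((g[...,0]<14)&(g[...,1]>190)&(g[...,2]>130)).astype(np.uint8); m[300:]=0
_,_,st,ce=cv2.connectedComponentsWithStats(m); k=1+st[1:,4].argmax(); print('key px',ce[k],st[k])
key=at(im,*ce[k],.038); rec=at(im,359,230,.044); print('key',key,'rec',rec)
c=[at(im,*p,.03) for p in [(342,68),(218,163),(347,320),(462,241)]]
for i in range(4): d=c[(i+1)%4]-c[i]; print(np.round(c[i],4),np.linalg.norm(d),np.degrees(np.arctan2(d[1],d[0])))
# gradient crop of recess
cr=cv2.resize(im['frame'][120:330,240:480],None,fx=3,fy=2.8,interpolation=2)
cr=cv2.createCLAHE(4,(4,4)).apply(cv2.cvtColor(cr,cv2.COLOR_RGB2GRAY)); cv2.imwrite('pics/w1c.png',cr)
```

```text
key px [262.9 160.6] [259 157   8   9  10]
key [ 0.49343585 -0.03452369  0.038     ] rec [0.57896624 0.01163911 0.044     ]
[0.4576 0.0531 0.03  ] 0.1253967460385451 -79.93776733960318
[ 0.4795 -0.0704  0.03  ] 0.18243635269426728 11.212936198224142
[ 0.6584 -0.0349  0.03  ] 0.12584650870107694 102.14847149599187
[0.6319 0.0881 0.03  ] 0.17786394658584442 -168.6394381073904
```

View pics/w1c.png

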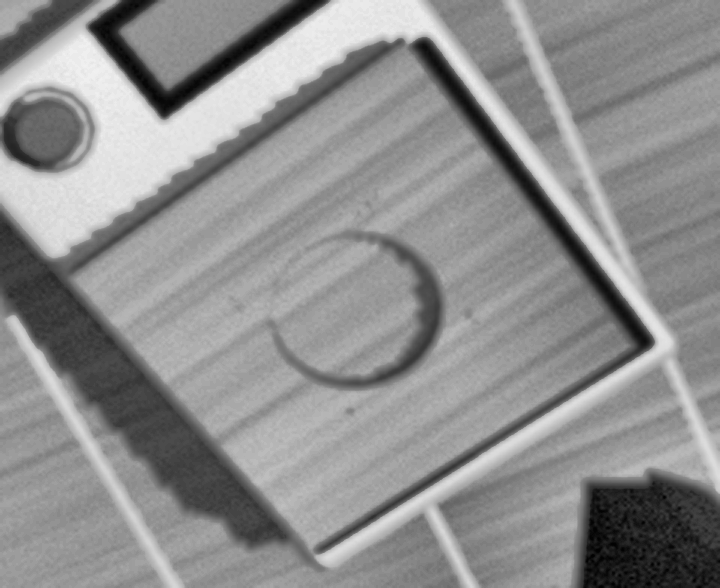

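The recess shows as a near-full circle centred at crop (356,309), which is pixel (358.5,230.4). That is close to the optical centre, so distortion hardly matters there. Scale yaw is about 11°. Next, above the bowl, lower.

Call:
apply_moves:
  xyz:
    - [-165, -263, 0]
    - [-165, -263, 0]
    - [-165, -263, 0]
    - [-165, -263, 0]
    - [-165, -263, 100]
    - [-165, -263, 100]
    - [-165, -263, 100]
    - [-165, -263, 100]
    - [-165, -263, 100]
    - [-165, -263, 100]
    - [-165, -263, 100]
  rot:
    - [0, 0, 0]
    - [0, 0, 0]
    - [0, 0, 0]
    - [0, 0, 0]
    - [0, 0, 0]
    - [0, 0, 0]
    - [0, 0, 0]
    - [0, 0, 0]
    - [0, 0, 0]
    - [0, 0, 0]
    - [0, 0, 0]
  hand: [1, 1, 1, 1, 1, 1, 1, 1, 1, 1, 1]

```text
time_s: 3.0
eef_pos: [0.5738, -0.318, 0.2045]
ee_rot: [0.702, 3.06, -0.002]
force: [0.0, 0.1, 0.6]
grip_width: 0.996
finger_force: 0.0
```

```bash
cat >> h.py <<'E'
from scipy.spatial.transform import Rotation as R
def delta(p,yaw=None):
    """tool-frame shift (mm), z-turn(deg) to bring TCP to p pointing down with tool y at world angle yaw (deg)"""
    s=ctrl.state(); Rt=R.from_rotvec(s['ee_rot']).as_matrix(); d=Rt.T@(np.array(p)-s['eef_pos'])*1000
    t=''
    if yaw is not None:
        a=np.radians(yaw); y=np.array([np.cos(a),np.sin(a),0]); z=np.array([0,0,-1.]); M=np.c_[np.cross(y,z),y,z]
        t=np.degrees(R.from_matrix(Rt.T@M).as_rotvec()).round(2)
    return d.round(1),t
E
python3 - <<'E'
from h import *
im=snap('wrist','w2'); print(np.round(im['pose'],3).tolist()); s=ctrl.state(); print(s['eef_pos'],s['ee_rot'],s['force'],s['time_s'],s['qpos'])
w=load('w1')
P=lambda x,y:(x/3+240,y/2.8+120)
c=[at(w,*P(*p),.044) for p in [(68,270),(318,552),(650,342),(412,42)]]
for i in range(4): d=c[(i+1)%4]-c[i]; print(np.round(c[i],4),np.linalg.norm(d),np.degrees(np.arctan2(d[1],d[0])))
print(np.mean(c,0), at(w,358.5,230.4,.044), [np.linalg.norm(at(w,*P(*a),.044)-at(w,*P(*b),.044)) for a,b in [((270,310),(441,310)),((356,230),(356,388))]])
E
```

```text
[[0.436, -0.858, -0.27, 0.505], [0.9, 0.415, 0.133, -0.283], [-0.002, -0.301, 0.954, 0.286], [0.0, 0.0, 0.0, 1.0]]
[ 0.57374747 -0.31803214  0.20430105] [ 7.02690466e-01  3.05986765e+00 -1.51886777e-03] [ 0.54877841 -0.35510722  0.29698859] 3.05 [-6.84388233e-01  6.81854653e-01  1.18666768e+00  5.38577304e-05
  1.27078069e+00 -1.80373358e+00]
[ 0.5335 -0.0553  0.044 ] 0.11683912656053688 11.435231218240352
[ 0.648  -0.0321  0.044 ] 0.11580044976244232 101.6884330571126
[0.6246 0.0813 0.044 ] 0.11291931839432474 -167.2097400960828
[0.5145 0.0563 0.044 ] 0.11318133690469413 -80.30628599032573
[0.5801552  0.01255833 0.044     ] [0.57910283 0.01112005 0.044     ] [np.float64(0.04762727290921319), np.float64(0.04931444114598939)]
```

View pics/w2.png

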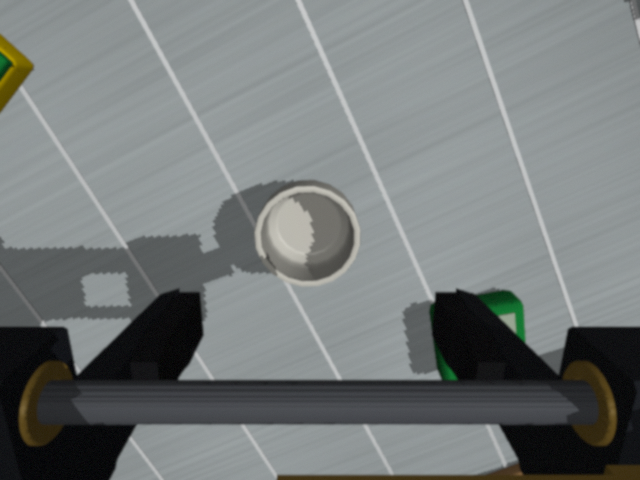

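Run:
```python
from h import *
w=load('w2'); b=at(w,307.5,235,.044); print(b, np.linalg.norm(at(w,255,235,.044)-at(w,360,235,.044)),np.linalg.norm(at(w,307,185,.044)-at(w,307,285,.044)))
print('timer corner',at(w,440,378,.03),at(w,434,300,.03),at(w,520,295,.03)); b[2]=.079; print(delta(b,64))
```

```text
[ 0.57164477 -0.32194931  0.044     ] 0.06262368236984685 0.06267718886021871
timer corner [ 0.71108388 -0.28691023  0.03      ] [ 0.65250993 -0.26877401  0.03      ] [ 0.67377555 -0.21642524  0.03      ]
(array([  0.5,  -4.4, 125.3]), array([-0.03,  0.13,  0.13]))
```

Bowl centre is (0.572,-0.322), essentially below the tool and clear of the timer. Descend and grip.

Call:
apply_moves:
  xyz:
    - [0, -4, 50]
    - [0, -4, 90]
    - [0, -4, 115]
    - [0, -4, 125]
    - [0, -4, 125]
    - [0, -4, 125]
    - [0, -4, 125]
    - [0, -4, 125]
    - [0, -4, 125]
    - [0, -4, 125]
    - [0, -4, 125]
    - [0, -4, 125]
  rot:
    - [0, 0, 0]
    - [0, 0, 0]
    - [0, 0, 0]
    - [0, 0, 0]
    - [0, 0, 0]
    - [0, 0, 0]
    - [0, 0, 0]
    - [0, 0, 0]
    - [0, 0, 0]
    - [0, 0, 0]
    - [0, 0, 0]
    - [0, 0, 0]
  hand: [1, 1, 1, 1, 1, -1, -1, -1, -1, -1, -1, -1]
  newtons: 15

```text
time_s: 4.25
eef_pos: [0.5719, -0.3228, 0.079]
ee_rot: [0.705, 3.06, -0.001]
force: [-1.6, 0.8, 6.4]
grip_width: 0.724
finger_force: 15.0
```

Bowl gripped (0.724 = 64 mm). Lift and go above the recess.

Call:
apply_moves:
  xyz:
    - [0, 0, -40]
    - [0, 0, -80]
    - [0, 0, -100]
    - [139, 304, -100]
    - [139, 304, -100]
    - [139, 304, -100]
    - [139, 304, -100]
    - [139, 304, -100]
    - [139, 304, -100]
    - [139, 304, -100]
    - [139, 304, -100]
    - [139, 304, -100]
    - [139, 304, -90]
    - [139, 304, -70]
    - [139, 304, -55]
    - [139, 304, -52]
    - [139, 304, -52]
    - [139, 304, -52]
  rot:
    - [0, 0, 0]
    - [0, 0, 0]
    - [0, 0, 0]
    - [0, 0, 0]
    - [0, 0, 0]
    - [0, 0, 0]
    - [0, 0, 0]
    - [0, 0, 0]
    - [0, 0, 0]
    - [0, 0, 0]
    - [0, 0, 0]
    - [0, 0, 0]
    - [0, 0, 0]
    - [0, 0, 0]
    - [0, 0, 0]
    - [0, 0, 0]
    - [0, 0, 0]
    - [0, 0, 0]
  hand: [-1, -1, -1, -1, -1, -1, -1, -1, -1, -1, -1, -1, -1, -1, -1, -1, -1, -1]

```text
time_s: 6.05
eef_pos: [0.5798, 0.0111, 0.1303]
ee_rot: [0.706, 3.06, 0.0]
force: [-0.4, -1.3, -1.4]
grip_width: 0.726
finger_force: 15.0
```

Run:
```python
from h import *
s=ctrl.state(); print(s['eef_pos'],s['ee_rot'],s['force'],s['wrist_torque'],s['grip_width'],s['time_s']); print(delta((.5793,.0115,.1235),64))
snap('wrist','w3')
```

```text
[0.5798309  0.01108308 0.13028489] [7.06143171e-01 3.06013836e+00 5.44802153e-05] [-0.37552542 -1.29164275 -1.36302015] [-0.01728789  0.01110946 -0.00537392] 0.7261037481438106 6.05
(array([0.7, 0.1, 6.8]), array([0.02, 0.06, 0.01]))
```

View pics/w3.png

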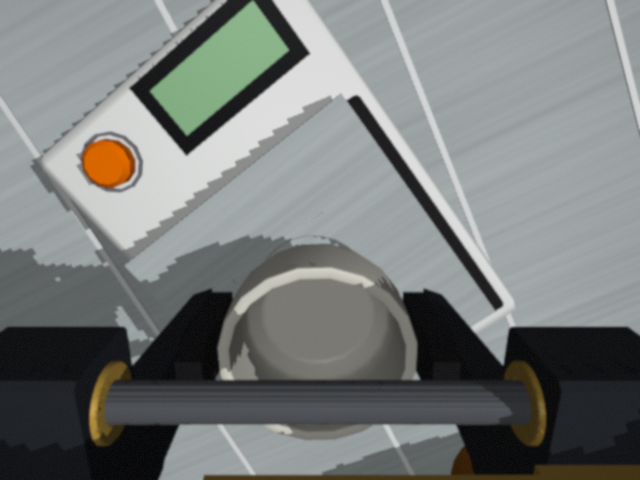

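The bowl hangs level over the tray. A faint bright arc at about (290–340,238) looks like the visible edge of the recess, so I'll check its projection while feeling down.

Run:
```python
from h import *
w=load('w3'); c=np.array([.5793,.0115,.044]); 
Rt=R.from_rotvec(ctrl.state()['ee_rot']).as_matrix()
for a in (-30,-15,0,15,30):
    t=np.radians(a); print(a,np.round(proj(w,c+.02375*(Rt[:,0]*np.cos(t)+Rt[:,1]*np.sin(t))),1))
print('1mm',np.array(proj(w,c+.02475*Rt[:,0]))-proj(w,c+.02375*Rt[:,0]))
g=cv2.cvtColor(w['frame'],cv2.COLOR_RGB2GRAY).astype(int)
for u in (290,300,315,330,340): print(u,g[226:250,u])
```

```text
-30 [285.6 241.2]
-15 [299.3 235.8]
0 [314.1 233.9]
15 [328.9 235.8]
30 [342.7 241.3]
1mm [-0.00553566 -2.31086193]
290 [165 165 164 163 165 165 167 167 167 169 167 158 139 120 121 129 130 123
 115 108 103  95  88  81]
300 [168 168 167 167 167 167 168 165 164 160 156 152 157 164 167 165 163 157
 137 109  88  82  82  82]
315 [162 160 160 161 163 163 167 166 162 148 137 145 159 164 166 167 162 146
 119  96  90  89  91  90]
330 [168 167 167 165 166 167 167 167 166 165 161 151 131 116 115 125 131 125
 111 100  98 100 100 101]
340 [167 166 165 163 162 160 161 159 161 160 161 162 161 161 158 147 128 109
 101 100  96  95  98 102]
```

Call:
apply_moves:
  xyz:
    - [0, 0, 3]
    - [0, 0, 5]
    - [0, 0, 6]
    - [0, 0, 7]
    - [0, 0, 8]
    - [0, 0, 9]
    - [0, 0, 9]
    - [0, 0, 9]
  rot:
    - [0, 0, 0]
    - [0, 0, 0]
    - [0, 0, 0]
    - [0, 0, 0]
    - [0, 0, 0]
    - [0, 0, 0]
    - [0, 0, 0]
    - [0, 0, 0]
  hand: [-1, -1, -1, -1, -1, -1, -1, -1]

```text
time_s: 6.9
eef_pos: [0.5794, 0.0115, 0.1206]
ee_rot: [-0.705, -3.061, 0.001]
force: [-0.5, -0.7, -1.7]
grip_width: 0.724
finger_force: 15.0
```

At 0.1206 there is no contact force, though the tray top would have stopped the bowl at about 0.123. It appears to be entering the recess, so continue gently.

Call:
apply_moves:
  xyz:
    - [0, 0, 1]
    - [0, 0, 2]
    - [0, 0, 3]
    - [0, 0, 4]
    - [0, 0, 4]
    - [0, 0, 4]
  rot:
    - [0, 0, 0]
    - [0, 0, 0]
    - [0, 0, 0]
    - [0, 0, 0]
    - [0, 0, 0]
    - [0, 0, 0]
  hand: [-1, -1, -1, -1, -1, -1]

```text
time_s: 7.5
eef_pos: [0.5794, 0.0115, 0.1167]
ee_rot: [-0.705, -3.061, 0.0]
force: [-2.5, -5.0, -0.1]
grip_width: 0.72
finger_force: 15.0
```

Side load is 5.6 N along tool −y, so the foot leans on the recess wall. Ease 1 mm that way.

Call:
apply_moves:
  xyz:
    - [0, -0.5, 0]
    - [0, -1, 0]
    - [0, -1, 0]
  rot:
    - [0, 0, 0]
    - [0, 0, 0]
    - [0, 0, 0]
  hand: [-1, -1, -1]

```text
time_s: 7.8
eef_pos: [0.5793, 0.0111, 0.1168]
ee_rot: [0.705, 3.061, 0.001]
force: [0.1, -0.1, 0.6]
grip_width: 0.727
finger_force: 15.0
```

Side load is gone. Press on a little to confirm the floor.

Call:
apply_moves:
  xyz:
    - [0, 0, 0.5]
    - [0, 0, 1]
    - [0, 0, 1.5]
    - [0, 0, 1.5]
  rot:
    - [0, 0, 0]
    - [0, 0, 0]
    - [0, 0, 0]
    - [0, 0, 0]
  hand: [-1, -1, -1, -1]

```text
time_s: 8.2
eef_pos: [0.5793, 0.011, 0.1156]
ee_rot: [0.705, 3.061, 0.001]
force: [-0.1, 3.9, 5.2]
grip_width: 0.725
finger_force: 15.0
```

Firm floor felt: about 7 N at 0.1156, consistent with the recess floor plus pad sink. Ease off, release and rise.

Call:
apply_moves:
  xyz:
    - [0, 0, -1]
    - [0, 0, -1]
    - [0, 0, -1]
    - [0, 0, -1]
    - [0, 0, -1]
    - [0, 0, -1]
    - [0, 0, -20]
    - [0, 0, -60]
    - [0, 0, -100]
    - [40, -40, -110]
    - [40, -40, -110]
    - [40, -40, -110]
    - [40, -40, -110]
  rot:
    - [0, 0, 0]
    - [0, 0, 0]
    - [0, 0, 0]
    - [0, 0, 0]
    - [0, 0, 0]
    - [0, 0, 0]
    - [0, 0, 0]
    - [0, 0, 0]
    - [0, 0, 0]
    - [0, 0, 0]
    - [0, 0, 0]
    - [0, 0, 0]
    - [0, 0, 0]
  hand: [-1, 1, 1, 1, 1, 1, 1, 1, 1, 1, 1, 1, 1]

```text
time_s: 9.5
eef_pos: [0.5262, -0.0077, 0.2251]
ee_rot: [0.705, 3.061, 0.0]
force: [0.5, 0.7, 0.1]
grip_width: 1.001
finger_force: 0.0
```

Run:
```python
from h import *
im=snap('wrist','w4'); s=ctrl.state(); print(s['eef_pos'],s['force'],s['time_s']); print(at(load('w1'),256,166,.038))
for m,n in (('side','s4'),('scene','c4')): snap(m,n)
a=cv2.imread('pics/w4.png')
b=np.vstack([cv2.resize(cv2.imread('pics/s4.png')[195:285,270:370],(320,288),interpolation=2),cv2.resize(cv2.imread('pics/c4.png')[225:305,250:360],(320,240),interpolation=2)])
cv2.imwrite('pics/m4.png',np.hstack([cv2.resize(a,(480,360)) if 0 else np.vstack([cv2.resize(a,(480,360)),np.zeros((168,480,3),np.uint8)]),b]))
```

```text
[ 0.52635317 -0.00760602  0.22484539] [-0.70735982 -0.21704399 -0.17027022] 9.55
[ 0.49484324 -0.04161931  0.038     ]
```

View pics/m4.png

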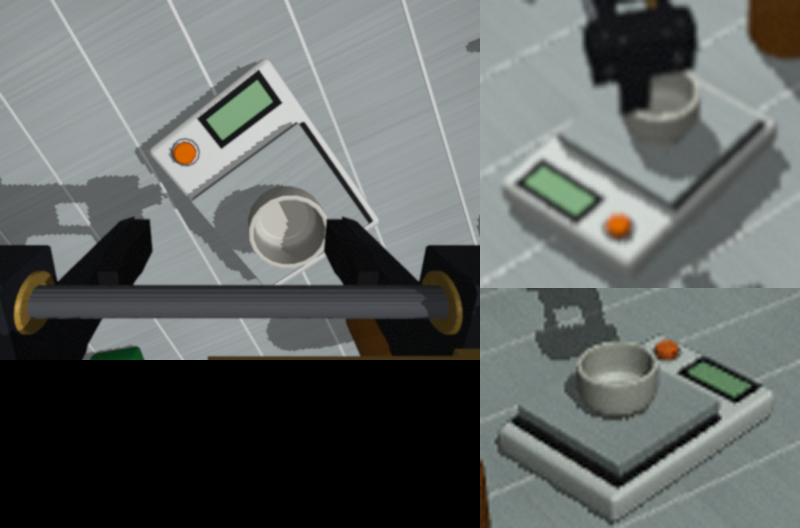

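The bowl sits level with its foot in the recess (wrist view about (384,305)), released. The key is at wrist pixel (247,204).

Run:
```python
from h import *
w=load('w4'); k=at(w,246.7,204,.038); print(k)
g=cv2.cvtColor(w['frame'],cv2.COLOR_RGB2HSV); m=((g[...,0]<16)&(g[...,1]>150)&(g[...,2]>60)).astype(np.uint8); m[300:]=0
_,_,st,ce=cv2.connectedComponentsWithStats(m); j=1+st[1:,4].argmax(); print(ce[j],st[j]); k2=at(w,*ce[j],.038); print(k2, 'bowl',at(w,384,305,.082))
p=(k+at(load('w1'),256,166,.038))/2; p[2]=.114; print(p,delta(p,64))
```

```text
[ 0.49502847 -0.04178615  0.038     ]
[245.68436578 204.04424779] [231 190  30  29 678]
[ 0.49476678 -0.04239154  0.038     ] bowl [0.57697141 0.01248855 0.082     ]
[ 0.49493586 -0.04170273  0.114     ] (array([ 13.1, -44.4, 110.7]), array([-0.01, -0.03,  0.08]))
```

Call:
apply_moves:
  xyz:
    - [13, -44, 0]
    - [13, -44, 0]
    - [13, -44, 50]
    - [13, -44, 90]
    - [13, -44, 106]
    - [13, -44, 110]
    - [13, -44, 110]
    - [13, -44, 110]
  rot:
    - [0, 0, 0]
    - [0, 0, 0]
    - [0, 0, 0]
    - [0, 0, 0]
    - [0, 0, 0]
    - [0, 0, 0]
    - [0, 0, 0]
    - [0, 0, 0]
  hand: [-1, -1, -1, -1, -1, -1, -1, -1]

```text
time_s: 10.45
eef_pos: [0.4955, -0.0416, 0.1162]
ee_rot: [0.704, 3.06, -0.0]
force: [0.4, -0.5, 0.3]
grip_width: 0.296
finger_force: 0.0
```

Call:
apply_moves:
  xyz:
    - [0, 0, 4]
    - [0, 0, 8]
    - [0, 0, 10]
    - [0, 0, 12]
    - [0, 0, 13]
    - [0, 0, 14]
    - [0, 0, 14]
  rot:
    - [0, 0, 0]
    - [0, 0, 0]
    - [0, 0, 0]
    - [0, 0, 0]
    - [0, 0, 0]
    - [0, 0, 0]
    - [0, 0, 0]
  hand: [-1, -1, -1, -1, -1, -1, -1]

```text
time_s: 11.15
eef_pos: [0.4946, -0.0416, 0.1013]
ee_rot: [-0.705, -3.061, 0.0]
force: [-0.5, 0.8, 3.6]
grip_width: 0.007
finger_force: 1.6
```

Contact at 3.6 N, TCP 0.1013. Press 3 mm further and hold.

Call:
apply_moves:
  xyz:
    - [0, 0, 1]
    - [0, 0, 2]
    - [0, 0, 3]
    - [0, 0, 3]
    - [0, 0, 3]
  rot:
    - [0, 0, 0]
    - [0, 0, 0]
    - [0, 0, 0]
    - [0, 0, 0]
    - [0, 0, 0]
  hand: [-1, -1, -1, -1, -1]

```text
time_s: 11.65
eef_pos: [0.4947, -0.0416, 0.0984]
ee_rot: [-0.705, -3.061, 0.0]
force: [-2.7, 1.0, 6.4]
grip_width: 0.005
finger_force: 3.3
```

Call:
apply_moves:
  xyz:
    - [0, 0, 0.5]
    - [0, 0, 0.5]
    - [0, 0, 0.5]
    - [0, 0, 0.5]
    - [0, 0, 0.5]
    - [0, 0, 0.5]
    - [0, 0, 0.5]
    - [0, 0, 0.5]
    - [0, 0, 0.5]
  rot:
    - [0, 0, 0]
    - [0, 0, 0]
    - [0, 0, 0]
    - [0, 0, 0]
    - [0, 0, 0]
    - [0, 0, 0]
    - [0, 0, 0]
    - [0, 0, 0]
    - [0, 0, 0]
  hand: [-1, -1, -1, -1, -1, -1, -1, -1, -1]

```text
time_s: 12.55
eef_pos: [0.4947, -0.0416, 0.098]
ee_rot: [0.705, 3.061, -0.0]
force: [-2.6, 0.4, 7.4]
grip_width: 0.007
finger_force: 3.6
```

Held well over half a second at 6.4–7.4 N. Release the key and go above the garlic.

Call:
apply_moves:
  xyz:
    - [0, 0, -20]
    - [0, 0, -60]
    - [0, 0, -100]
    - [0, 0, -122]
    - [100, 298, -122]
    - [100, 298, -122]
    - [100, 298, -122]
    - [100, 298, -122]
    - [100, 298, -122]
    - [100, 298, -122]
    - [100, 298, -122]
    - [100, 298, -122]
    - [100, 298, -122]
    - [100, 298, -122]
  rot:
    - [0, 0, 0]
    - [0, 0, 0]
    - [0, 0, 0]
    - [0, 0, 0]
    - [0, 0, 0]
    - [0, 0, 0]
    - [0, 0, 0]
    - [0, 0, 0]
    - [0, 0, 0]
    - [0, 0, 0]
    - [0, 0, 0]
    - [0, 0, 0]
    - [0, 0, 0]
    - [0, 0, 0]
  hand: [-1, -1, -1, -1, 0, 0, 0, 0, 0, 0, 0, 0, 0, 0]

```text
time_s: 13.95
eef_pos: [0.5353, 0.2685, 0.2197]
ee_rot: [-0.708, -3.061, 0.0]
force: [-0.2, 0.9, 0.7]
grip_width: 0.499
finger_force: 0.0
```

Run:
```python
from h import *
snap('wrist','w5'); s=ctrl.state(); print(s['eef_pos'],s['time_s'],s['grip_width'])
```

```text
[0.53536984 0.26861379 0.21983475] 14.0 0.5023388555208316
```

View pics/w5.png

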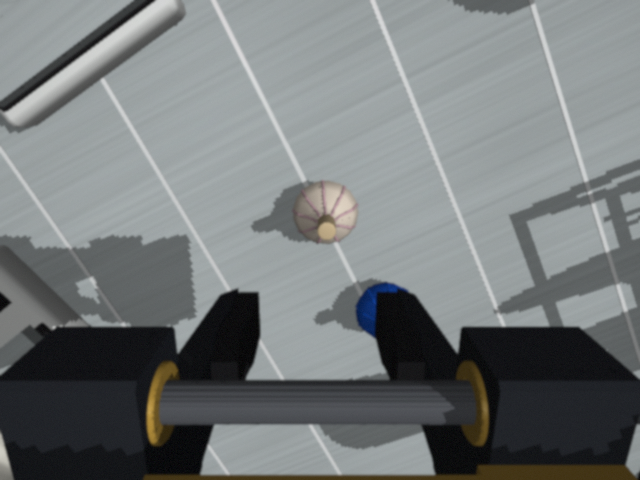

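Garlic: neck top at (327,231), body outline centre about (325,211). The blue decoy at (382,308) is well clear.

Run:
```python
from h import *
w=load('w5'); n=at(w,327,231,.059); b=at(w,325,212,.015); print(n,b,at(w,382,308,.015))
p=(n+b)/2; p=n.copy(); p[2]=.099; print(delta(p,64))
```

```text
[0.53570854 0.2762744  0.059     ] [0.53518478 0.27597091 0.015     ] [0.62023083 0.28211661 0.015     ]
(array([  3.1,   7.1, 120.8]), array([-0.01,  0.  , -0.05]))
```

Call:
apply_moves:
  xyz:
    - [3, 7, 40]
    - [3, 7, 80]
    - [3, 7, 110]
    - [3, 7, 121]
    - [3, 7, 121]
    - [3, 7, 121]
    - [3, 7, 121]
    - [3, 7, 121]
    - [3, 7, 121]
    - [3, 7, 121]
    - [3, 7, 121]
  rot:
    - [0, 0, 0]
    - [0, 0, 0]
    - [0, 0, 0]
    - [0, 0, 0]
    - [0, 0, 0]
    - [0, 0, 0]
    - [0, 0, 0]
    - [0, 0, 0]
    - [0, 0, 0]
    - [0, 0, 0]
    - [0, 0, 0]
  hand: [0, 0, 0, 0, 0, -1, -1, -1, -1, -1, -1]
  newtons: 8

```text
time_s: 15.1
eef_pos: [0.5359, 0.2776, 0.0999]
ee_rot: [0.705, 3.06, 0.0]
force: [-0.9, -2.7, 6.5]
grip_width: 0.152
finger_force: 8.5
```

Neck gripped (about 13 mm). Lift, carry over the bowl, and stop about 5 mm above its floor.

Call:
apply_moves:
  xyz:
    - [0, 0, -40]
    - [0, 0, -80]
    - [0, 0, -120]
    - [0, 0, -130]
    - [-155, -221, -130]
    - [-155, -221, -130]
    - [-155, -221, -130]
    - [-155, -221, -130]
    - [-155, -221, -130]
    - [-155, -221, -130]
    - [-155, -221, -130]
    - [-155, -221, -130]
    - [-155, -221, -130]
    - [-155, -221, -105]
    - [-155, -221, -80]
    - [-155, -221, -65]
    - [-155, -221, -57]
    - [-155, -221, -57]
    - [-155, -221, -57]
  rot:
    - [0, 0, 0]
    - [0, 0, 0]
    - [0, 0, 0]
    - [0, 0, 0]
    - [0, 0, 0]
    - [0, 0, 0]
    - [0, 0, 0]
    - [0, 0, 0]
    - [0, 0, 0]
    - [0, 0, 0]
    - [0, 0, 0]
    - [0, 0, 0]
    - [0, 0, 0]
    - [0, 0, 0]
    - [0, 0, 0]
    - [0, 0, 0]
    - [0, 0, 0]
    - [0, 0, 0]
    - [0, 0, 0]
  hand: [-1, -1, -1, -1, -1, -1, -1, -1, -1, -1, -1, -1, -1, -1, -1, -1, -1, -1, -1]

```text
time_s: 17.0
eef_pos: [0.5784, 0.0117, 0.1565]
ee_rot: [0.704, 3.061, 0.0]
force: [0.6, 0.1, 0.1]
grip_width: 0.131
finger_force: 7.1
```

Call:
apply_moves:
  xyz:
    - [0, 0, 1.5]
    - [0, 0, 3]
    - [0, 0, 4]
    - [0, 0, 5]
    - [0, 0, 5.5]
    - [0, 0, 5.5]
  rot:
    - [0, 0, 0]
    - [0, 0, 0]
    - [0, 0, 0]
    - [0, 0, 0]
    - [0, 0, 0]
    - [0, 0, 0]
  hand: [-1, -1, -1, -1, -1, -1]

```text
time_s: 17.6
eef_pos: [0.5783, 0.0112, 0.1507]
ee_rot: [0.705, 3.061, 0.0]
force: [-1.2, -0.6, 5.3]
grip_width: 0.127
finger_force: 8.2
```

Floor touched at about 5 N. Ease off, open and retreat.

Call:
apply_moves:
  xyz:
    - [0, 0, -0.7]
    - [0, 0, -0.7]
    - [0, 0, -0.7]
    - [0, 0, -0.7]
    - [0, 0, -0.7]
    - [0, 0, -15]
    - [0, 0, -50]
    - [0, 0, -90]
    - [80, 0, -100]
    - [80, 0, -100]
    - [80, 0, -100]
    - [80, 0, -100]
  rot:
    - [0, 0, 0]
    - [0, 0, 0]
    - [0, 0, 0]
    - [0, 0, 0]
    - [0, 0, 0]
    - [0, 0, 0]
    - [0, 0, 0]
    - [0, 0, 0]
    - [0, 0, 0]
    - [0, 0, 0]
    - [0, 0, 0]
    - [0, 0, 0]
  hand: [-1, -0.2, -0.2, -0.2, -0.2, -0.2, -0.2, -0.2, -0.2, -0.2, -0.2, -0.2]

```text
time_s: 18.8
eef_pos: [0.5064, 0.0462, 0.2506]
ee_rot: [0.704, 3.06, -0.0]
force: [-0.2, -0.6, 0.4]
grip_width: 0.399
finger_force: 0.0
```

Run:
```python
from h import *
snap('side','s6');snap('scene','c6'); print(ctrl.state()['eef_pos'],ctrl.state()['time_s'])
cv2.imwrite('pics/m6.png',np.hstack([cv2.resize(cv2.imread('pics/s6.png')[185:295,270:370],(400,440),interpolation=2),cv2.resize(cv2.imread('pics/c6.png')[210:310,250:350],(400,440),interpolation=2)]))
```

```text
[0.5068842  0.04578455 0.2500106 ] 18.9
```

View pics/m6.png

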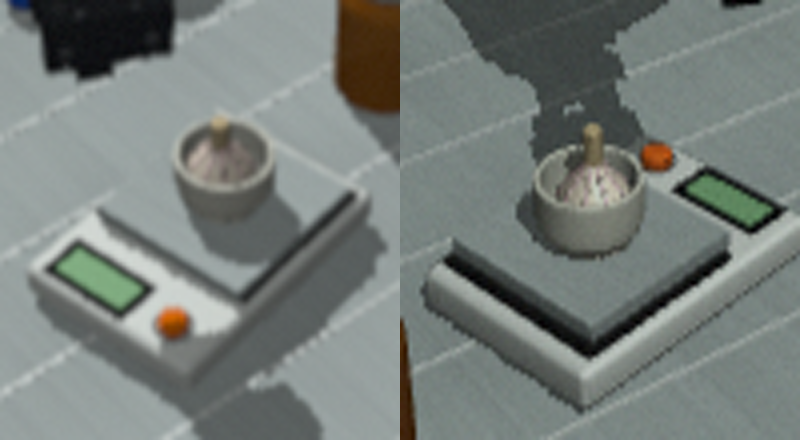

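The garlic stands upright in the level bowl, which is in the recess, and the arm is clear.

```bash
python3 -c "
from cell import ctrl; print(ctrl.finish_job())"
```

```text
the job is handed in; nothing more can be done
None
```

The job is handed in: I set the empty bowl in the tray's recess and let go, held the tare key down for about a second at no more than about 7.5 N measured, then stood the garlic upright in the bowl; it took about 19 s, and no verdict came back.

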